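# Brake lever check on a sample cart's push bar

### The arm

A 6-joint arm with a two-finger parallel gripper is mounted at the origin on the work surface. World frame = base frame: x ahead of the robot, y to its left, z up, the work surface at z = 0. Lengths are in mm, angles in rad, forces in N, time in s.
With the tool pointing down it reaches from about 300 to 775 mm from the base axis. Payload 14.6 kg.
Tool frame: the origin (TCP) lies where the fingers leave the gripper's body, on its centre line; the fingertips stand 97 mm ahead of it and the grasp point (between the pads) lies ahead of it (grip_depth is the z of the grasp point in the tool frame, in mm); z points along the fingers, y is the line along which they close (so a half turn about z gives the same grasp; the last joint's range is limited). The gripper opens to 94 mm and grips with 3 to 60 N. Pads are 16 mm wide; open, the fingers measure 119 mm over their backs; the gripper's body (75 mm by 177 mm) begins 78 mm behind the grasp point.
Start: joints at [-1.267, 0.3, 1.521, -0, 1.321, -0.067], TCP at [199.291, -512.614, 302.646] pointing down, gripper open.
Joint ranges: [-3.03, 3.03], [-0.79, 2.21], [0.23, 2.52], [-1.04, 4.18], [0, 3.07], [-2.55, 2.55]. Speed limits (rad/s): [2.22, 2.22, 2.57, 3.14, 3.14, 3.14].

### API

Orientations are given as [roll, pitch, yaw] about the fixed x, y, z axes, in that order (R = Rz(yaw) Ry(pitch) Rx(roll)).
In Python, from cell import read_state, camera, sign_off, regions_of, spot_point, grip_depth gives the robot as it stands. The module is installed in compiled form; this text tells all that it offers.
- The arm moves only by the tool send_rows, never from a script. Its argument "series" is a list of rows, each a list of 3 entries, a list of its own where there are three numbers: the shift along the world's x, y, z in mm, then the turn about the world's z in degrees, then the closure, from -1 (fully open) to 1 (shut), so that 0 is half open. A call has 1 to 12 rows; each row shifts and turns the commanded pose from where the row before left it; what a row does not reach is not made up. A row lasts 1/10 s, in which the tool goes at most 50 mm and 8.59 degrees, less where a joint would pass 70% of its speed; a pose out of reach is approached as far as the arm can. A call is refused whole if a number of a shift passes 50 or a number of a turn 8.59, either way. A call with a gripper value outside its range is refused whole. The fingers move at their own pace and stop on an object; "squeeze" is the grip in N (left out, the last holds). Time passes only in rows, so rows that do not move let the fingers close. It gives the time, the measured TCP pose, the force, the opening and the grip force at its end, in the units of the state.
- read_state(): the state, without advancing time (a new reading comes with each control period).
- camera(name): name is "scene" or "top" or "wrist"; returns a dict with "color" (420x560x3 uint8, blue, green, red), "fx", "fy", "cx", "cy" (pixels), "dist" ([k1, k2, p1, p2, k3] as OpenCV has them; the pictures are not rectified), "camera_from_world" (4x4, takes a point from world to camera coordinates). Camera axes: x right, y down, z forward; pixel columns grow to the right and rows downward; lengths in mm; the calibration is good to about 2 mm. A picture is of the moment at which its call begins. There is no depth.
- sign_off(): hands the job in; it is judged then, once.
Trained networks look in a picture, given as the dict that the camera call returned (one of the last four; its "shot" number tells which), for a name from the list of things; names that differ only in an ending like _2 or _b are one class to them, and where a whole thing is asked for, a point or a joint stands for the part that bears it (a point fixed in the world has none). Each returns a list of dicts, best first, with "confidence" (0 to 1); they miss things now and then, are a little off and sometimes report something else, mostly with a low value. They report only what shows in the picture. A call takes as long as a camera call.
- regions_of(thing, picture): "mask" (420x560 bool, what is visible of it).
- spot_point(thing, picture): "point" ([x, y, z] in mm, in the coordinates of the camera as it stood for that picture, good to about 4 mm: a listed point, or the origin of a listed thing).
The state is a dict: "clock": time; "joints": joint angles; "qd": joint speeds; "effort": joint torques, N m; "eef_pos": TCP position; "eef_rot": TCP orientation; "wrist_force": force on the tool from outside, world axes, zero at the start; "moment": the same for the moment, N m; "finger_gap": finger opening in mm; "finger_force": force on a finger pad.
Only numpy, scipy, OpenCV 4.12 (cv2) and the standard library are available. Lean on these libraries where they do the work, as an engineer would, in place of code of your own. Each camera call takes 0.05 s, during which the arm holds its last target. There are 200 camera calls.

### The job

Check both brake levers of the sample cart's push bar, the left one (red ball) first and then the right one (blue ball): with the backs of your closed fingers press the lever in towards the bar until it meets its stop, keep it there for two seconds without forcing it, and let it spring fully back before going on. Press on the lever's front only: do not grip it, reach behind it or touch the bar, and leave everything else on the desk where it is.

Things in the scene. Friction and masses are not known exactly. Their poses are not given: they have to be found in the camera images.
- stand: bench stand bolted to the desk: grey base plate 150 x 200 mm, 12 mm thick, two aluminium uprights 35 mm either side of the middle. Origin at the centre of the plate's underside; its +y runs along the bar to the left end, its +x from the levers to the bar (away from the robot). Tallest point 140 mm
- bar: the cart's straight push bar, 26 mm steel tube 460 mm long with 32 mm black rubber grips at both ends, level, its axis 120 mm above the desk. Origin at its middle on the axis, y along the bar. Not to be touched
- left_blade: blade of the left brake lever, on the robot's side of the bar: aluminium, 10 mm thick, 18 mm tall (111 to 129 mm above the desk), with a red ball at its free end, 155 mm from the pivot towards the bar's left end. Origin at the pivot, mid-height. Axes turn with it: +y along the blade to the ball, +x square to the blade towards the bar
- left_press (a point): where to press the left lever: on the front face (facing the robot), 105 mm from the pivot along the blade, at mid-height; moves with the lever, axes as the blade's: +x is the direction to press. Nothing stands in front of it at blade height, nor within 50 mm below the blade
- left_pivot (a point): pivot of the left lever (upright axis) at blade mid-height, 34 mm in front of the bar's axis. Pressing turns the lever clockwise seen from above to a hard stop, where the blade is still about 19 mm from the rubber grip. A spring pushes it back out: about 2.5 N at the press point at rest, 7 N just before the stop
- left_lever (a joint): angle of the left lever, rad: 0 let go (blade 0.39 rad away from the bar's line), grows as it is pressed in, hard stop at 0.34
- left_inner: black rubber strip, 112 x 14 x 2 mm, on the back of the left lever (the side facing the bar), its middle 84 mm from the pivot; origin at the pivot. Not to be touched
- right_blade: blade of the right brake lever, on the robot's side of the bar: aluminium, 10 mm thick, 18 mm tall (111 to 129 mm above the desk), with a blue ball at its free end, 155 mm from the pivot towards the bar's right end. Origin at the pivot, mid-height. Axes turn with it: -y along the blade to the ball, +x square to the blade towards the bar
- right_press (a point): where to press the right lever: on the front face (facing the robot), 105 mm from the pivot along the blade, at mid-height; moves with the lever, axes as the blade's: +x is the direction to press. Nothing stands in front of it at blade height, nor within 50 mm below the blade
- right_pivot (a point): pivot of the right lever (upright axis) at blade mid-height, 34 mm in front of the bar's axis. Pressing turns the lever counter-clockwise seen from above to a hard stop, where the blade is still about 19 mm from the rubber grip. A spring pushes it back out: about 2.5 N at the press point at rest, 7 N just before the stop
- right_lever (a joint): angle of the right lever, rad: 0 let go (blade 0.39 rad away from the bar's line), grows as it is pressed in, hard stop at 0.34
- right_inner: black rubber strip, 112 x 14 x 2 mm, on the back of the right lever (the side facing the bar), its middle 84 mm from the pivot; origin at the pivot. Not to be touched
- pot_white: loose specimen pot with white cap, 48 mm across, 58 mm tall, standing in front of the stand; bystander; origin at its underside's centre
- pot_yellow: loose specimen pot with yellow cap, 48 mm across, 58 mm tall, standing in front of the stand; bystander; origin at its underside's centre
- spanner: loose steel spanner, 150 mm long, lying flat in front of the stand; bystander; origin at its underside's centre
- pen: loose black pen, 130 mm long, lying flat in front of the stand; bystander; origin at its underside's centre
- rack: loose white rack, 110 x 160 mm, with grey-capped tubes, 94 mm tall, behind the bar; bystander; origin at its underside's centre
- sanitiser: loose white bottle with blue cap, 60 mm across, 160 mm tall, behind the bar; bystander; origin at its underside's centre
- stapler: loose blue stapler, 140 x 36 mm, 46 mm tall, to the robot's right; bystander; origin at its underside's centre
- scanner: loose grey and black hand-held code scanner, 180 x 66 mm, 40 mm tall, to the robot's left; bystander; origin at its underside's centre

How it is judged (in metres and radians):
On the way, in this order (a step that is already met when the one before it is completed fails the run):
1. the left lever is held at its stop by the fingers, the right one left out (value of joint left_lever above 0.32 rad and value of joint right_lever below 0.05 rad and contact force between the fingers and left_blade above 1 N), for 1.5 s.
2. the left lever is let go and back out (value of joint left_lever below 0.03 rad and contact force between the fingers and left_blade below 0.2 N and value of joint right_lever below 0.05 rad), for 0.2 s.
3. the right lever is held at its stop by the fingers, the left one left out (value of joint right_lever above 0.32 rad and value of joint left_lever below 0.05 rad and contact force between the fingers and right_blade above 1 N), for 1.5 s.
At the end, for the whole second after the job is handed in: both levers let go and back out (under 0.03 rad), every loose thing at rest and within 20 mm of where it stood (value of joint each of left_lever, right_lever below 0.03 rad and contact force between the fingers and left_blade below 0.2 N and contact force between the fingers and right_blade below 0.2 N and linear speed of each of pot_white, pot_yellow, spanner, pen, rack, sanitiser, stapler, scanner below 0.02 m/s and distance of each of pot_white, pot_yellow, spanner, pen, rack, sanitiser, stapler, scanner from where it was at the start of the episode below 0.02 m); the robot touches nothing.
It fails at once if a lever is forced (over 40 N) (contact force between the fingers and left_blade above 40 N or contact force between the fingers and right_blade above 40 N).
It fails at once if the fingers reach behind a lever or grip it (contact force between the fingers and left_inner above 0.5 N or contact force between the fingers and right_inner above 0.5 N).
It fails at once if the bar is touched (contact force between any of the fingers, the arm and bar above 1 N).
It fails at once if a bystander is moved by over 20 mm (distance of any of pot_white, pot_yellow, spanner, pen, rack, sanitiser, stapler, scanner from where it was at the start of the episode above 0.02 m).
It also fails if it takes over 72 s, if anything falls off the work surface, if the arm or the gripper's body presses on something with over 40 N, if the wrist force passes 120 N, or if a joint passes its speed limit or range.

## Working session

There is one attempt and no reset: what is moved stays moved. The work goes in short steps, Python scripts to look and compute and a tool call to move; the robot and the scene stay as the last step left them, time stands still between calls to the robot, and variables do not carry over. Pictures are saved under pics/ and viewed, at most 10 in all, crops included, and the job is handed in when it is done.

Besides the shell and the picture viewer there is one more tool, called after ">>>" as a command line: name --argument value ..., lists and objects as JSON in quotes. send_rows: Moves the arm, as the interface text tells. Its arguments: {"type":"object","properties":{"series":{"type":"array"},"squeeze":{"type":"number"}},"required":["series"]}

```bash
mkdir -p pics
cat > h.py <<'E'
import numpy as np, cv2
from cell import *
def world(p,c):
    T=np.linalg.inv(np.array(c["camera_from_world"])); return (T@np.r_[p,1])[:3]
E
python3 - <<'E'
from h import *
s=read_state(); print({k:np.round(v,3) for k,v in s.items()}, grip_depth)
for n in ("scene","top"):
    c=camera(n); cv2.imwrite(f"pics/{n}1.png",c["color"])
    print(n,np.round(world(np.zeros(3),c)))
    for t in ("left_press","right_press","left_pivot","right_pivot","stand","bar","pot_white","pot_yellow","sanitiser","stapler","scanner"):
        r=spot_point(t,c)
        print(t,[(np.round(world(q["point"],c)),round(q["confidence"],2)) for q in r[:2]])
E
```

```text
{'clock': np.float64(0.0), 'joints': array([-1.267,  0.3  ,  1.522, -0.   ,  1.321, -0.067]), 'qd': array([-0.001, -0.   ,  0.002, -0.002,  0.001, -0.002]), 'effort': array([-0.0000e+00, -5.3181e+01, -3.5274e+01,  7.1000e-02,  2.4000e-02,
       -0.0000e+00]), 'eef_pos': array([ 199.247, -512.468,  302.092]), 'eef_rot': array([-3.14 , -0.   ,  0.371]), 'wrist_force': array([ 0.096,  0.059, -0.502]), 'moment': array([0.015, 0.048, 0.033]), 'finger_force': np.float64(0.0), 'finger_gap': np.float64(94.012)} 78.39999999999999
scene [1077.  579.  877.]
left_press [(array([438., 186., 116.]), 0.64)]
right_press [(array([ 514., -154.,  115.]), 0.79), (array([548.,  36., 116.]), 0.39)]
left_pivot [(array([499., 101., 121.]), 0.81), (array([536., -49., 116.]), 0.58)]
right_pivot [(array([534., -51., 123.]), 0.53)]
stand [(array([552.,  34.,   3.]), 0.66), (array([501., 105., 122.]), 0.45)]
bar [(array([550.,  33., 116.]), 0.97), (array([ 479., -494.,    1.]), 0.36)]
pot_white [(array([398., -42.,   1.]), 0.69)]
pot_yellow [(array([386.,  38.,   3.]), 0.8), (array([553.,  38.,   2.]), 0.25)]
sanitiser []
stapler [(array([389., 193.,   3.]), 0.42)]
scanner [(array([515., 457.,  -0.]), 0.85)]
top [ 332.   -8. 1372.]
left_press [(array([442., 185., 121.]), 0.61)]
right_press [(array([ 514., -147.,  117.]), 0.78), (array([538., -49., 119.]), 0.38)]
left_pivot [(array([502., 103., 122.]), 0.54)]
right_pivot [(array([535., -49., 120.]), 0.55)]
stand [(array([549.,  34.,   1.]), 0.79), (array([440., 186., 122.]), 0.72)]
bar [(array([556.,  27., 123.]), 0.86)]
pot_white [(array([405., -43.,   3.]), 0.66)]
pot_yellow [(array([386.,  35.,   0.]), 0.43)]
sanitiser [(array([688., 129.,   2.]), 0.86)]
stapler [(array([ 478., -497.,    1.]), 0.57), (array([388.,  34.,   1.]), 0.29)]
scanner [(array([520., 459.,  -2.]), 0.73)]
```

View pics/top1.png

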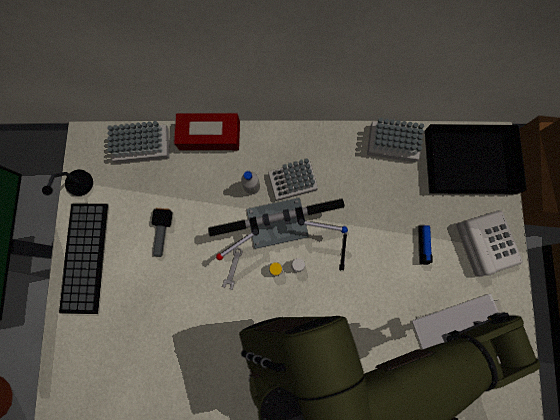

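View pics/scene1.png

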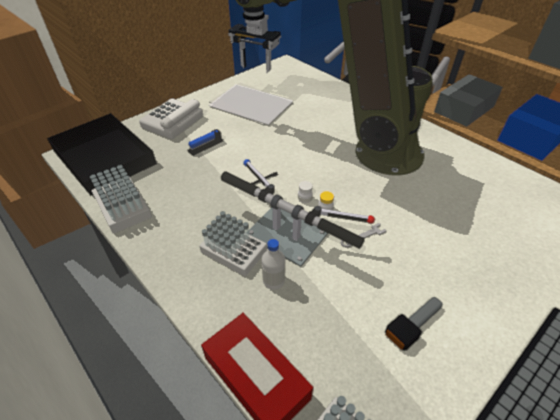

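Both views agree to a few mm and match the text: the top view shows the red ball at (219,257), the blue ball at (345,230), and the bar from (209,231) to (344,204). The scene view shows the same layout, with nothing near the levers on the robot's side at blade height. As a cross-check I'll triangulate the balls, while starting the transit high with the fingers closing.

Run:
```python
from h import *
C=[camera(n) for n in("scene","top")]
obs={}
for c,seeds in zip(C,({'red':(371,219),'blue':(247,162)},{'red':(219,257),'blue':(345,230)})):
    K=np.array([[c["fx"],0,c["cx"]],[0,c["fy"],c["cy"]],[0,0,1.]])
    b=c["color"].astype(int)
    for n,(u,v) in seeds.items():
        w=b[v-9:v+10,u-9:u+10]; ch=2 if n=='red' else 0
        m=(w[...,ch]-np.maximum(w[...,1],w[...,2-ch]))>50
        ys,xs=np.nonzero(m); p=np.array([[[xs.mean()+u-9,ys.mean()+v-9]]],float)
        obs.setdefault(n,[]).append(cv2.undistortPoints(p,K,np.array(c["dist"],float)).reshape(2,1)); print(n,m.sum(),p.ravel())
P=[np.array(c["camera_from_world"])[:3] for c in C]
B={}
for n,o in obs.items():
    X=cv2.triangulatePoints(P[0],P[1],o[0],o[1]).ravel(); B[n]=X[:3]/X[3]; print(n,np.round(B[n],1))
# fit bar pose (x,y,yaw), pivot offset d to balls + networks' points
from scipy.optimize import least_squares
Z=dict(lp=(440,185.5),rp=(514,-150.5),lv=(500.5,102),rv=(534.5,-50),bar=(553,30))
def model(p):
    x,y,a,dl,dr=p; e=lambda t:np.array([np.cos(t),np.sin(t)]); f=lambda t:np.array([-np.sin(t),np.cos(t)])
    o=np.array([x,y]); L=o-34*e(a)+dl*f(a); R=o-34*e(a)-dr*f(a)
    l,r=a+.39,a-.39
    return dict(lp=L+105*f(l)-5*e(l),rp=R-105*f(r)-5*e(r),lv=L,rv=R,bar=o,red=L+155*f(l),blue=R-155*f(r))
Z['red']=B['red'][:2];Z['blue']=B['blue'][:2]
w=dict(red=3,blue=3)
s=least_squares(lambda p:np.concatenate([(model(p)[k]-Z[k])*w.get(k,1) for k in Z]),[553,30,.22,78,78])
print(s.x.round(3)); M=model(s.x)
for k in Z: print(k,M[k].round(1),(M[k]-Z[k]).round(1))
```

```text
red 46 [370.41304348 218.7173913 ]
blue 13 [245.53846154 161.23076923]
red 32 [219.125   256.46875]
blue 23 [344.30434783 229.30434783]
red [419.7 220.7 121.2]
blue [ 512.9 -192.3  123.4]
[5.5675e+02 3.0845e+01 2.2200e-01 7.3735e+01 6.6224e+01]
lp [443.  178.4] [ 3.  -7.1]
rp [ 515.6 -143.9] [1.6 6.6]
lv [507.4  95.3] [ 6.9 -6.7]
rv [538.1 -41.2] [3.6 8.8]
bar [556.7  30.8] [3.7 0.8]
red [418.4 222.2] [-1.3  1.5]
blue [ 512.2 -194. ] [-0.8 -1.7]
```

>>> send_rows --series '[[[0,0,0],8.5,1],[[10,40,0],8.5,1],[[14,50,0],8.5,1],[[14,50,0],8.5,1],[[14,50,0],8.5,1],[[14,50,0],8.5,1],[[14,50,0],8.5,1],[[14,50,0],8.5,1],[[14,50,0],8.5,1],[[14,50,0],8.5,1],[[14,50,0],8,1],[[14,50,0],0,1]]' --squeeze 10

```text
clock: 2.5
eef_pos: [344.0, 11.0, 303.1]
eef_rot: [3.14, 0.001, 1.999]
wrist_force: [1.1, -2.2, 0.4]
finger_gap: 1.6
finger_force: 0.0
```

The heights check out at 121 and 123 mm. The ball centres sit about 145 mm from the pivots, so I'll keep the network points. Next I'll move in front of the left press point and go down.

>>> send_rows --series '[[[12,45,0],0,1],[[12,45,0],0,1],[[12,43,0],0,1],[[0,0,-40],0,1],[[0,0,-40],0,1],[[0,0,-32],0,1],[[0,0,0],0,1],[[0,0,0],0,1]]'

```text
clock: 3.3
eef_pos: [380.4, 141.9, 191.5]
eef_rot: [3.142, 0.0, 1.994]
wrist_force: [0.1, -0.0, 0.3]
finger_gap: 0.4
finger_force: 0.0
```

Run:
```python
from h import *
s=read_state(); print(s["clock"],s["eef_pos"],s["eef_rot"],s["wrist_force"],s["finger_gap"])
c=camera("top"); cv2.imwrite("pics/top2.png",cv2.resize(c["color"][180:320,150:400],None,fx=3,fy=3))
c=camera("wrist"); cv2.imwrite("pics/wrist1.png",c["color"])
for t in("left_press","left_pivot"):
  print(t,[(np.round(world(q["point"],c),1),round(q["confidence"],2)) for q in spot_point(t,c)[:2]])
```

```text
3.3 [380.44330103 141.92106472 191.53524018] [3.14158194e+00 6.27996797e-06 1.99384672e+00] [ 0.12827681 -0.01968089  0.28674266] 0.40682965844636376
left_press [(array([439.1, 188.8, 124.1]), 0.77)]
left_pivot []
```

View pics/wrist1.png

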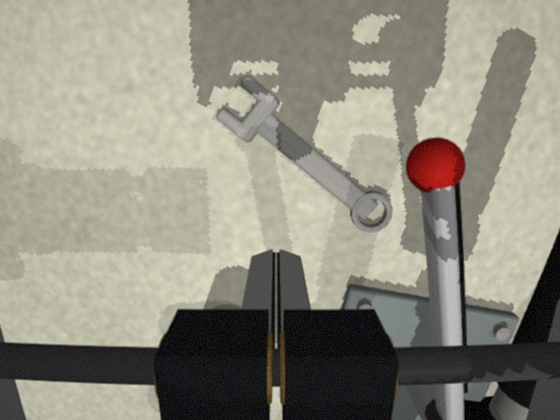

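The wrist view shows the closed fingers (tip at about (275,255)), the blade to the right at column 440, and the red ball at (435,165). The front of the blade is clear. Now I'll approach and start pressing.

>>> send_rows --series '[[[12,10,0],0,1],[[12,10,0],0,1],[[11,10,0],0,1],[[0,0,0],0,1],[[4,2,0],0,1],[[4,2,0],0,1],[[4,2,0],0,1],[[4,2,0],0,1],[[4,3,0],0,1],[[0,0,0],0,1]]'

```text
clock: 4.5
eef_pos: [435.4, 183.0, 190.6]
eef_rot: [-3.141, 0.0, 1.994]
wrist_force: [-2.7, -3.0, 3.2]
finger_gap: 0.8
finger_force: 1.7
```

>>> send_rows --series '[[[4,2,0],0,1],[[4,3,0],0,1],[[3,2,0],0,1],[[2,1,0],0,1],[[0,0,0],0,1]]'

```text
clock: 5.0
eef_pos: [448.3, 190.7, 190.5]
eef_rot: [-3.141, 0.001, 1.994]
wrist_force: [-4.1, -5.1, 2.5]
finger_gap: 0.5
finger_force: 2.9
```

>>> send_rows --series '[[[2,1,0],0,1],[[2,1,0],0,1],[[0,0,0],0,1]]'

```text
clock: 5.3
eef_pos: [452.2, 192.6, 190.4]
eef_rot: [-3.14, 0.001, 1.994]
wrist_force: [-4.6, -6.3, 2.6]
finger_gap: 0.5
finger_force: 3.3
```

>>> send_rows --series '[[[1.5,0.7,0],0,1],[[1.5,0.7,0],0,1],[[0,0,0],0,1]]'

```text
clock: 5.6
eef_pos: [455.1, 193.9, 190.4]
eef_rot: [-3.14, 0.001, 1.994]
wrist_force: [-5.3, -8.2, 2.4]
finger_gap: 0.6
finger_force: 3.5
```

>>> send_rows --series '[[[1,0,0],0,1],[[1,0,0],0,1],[[0,0,0],0,1]]'

```text
clock: 5.9
eef_pos: [456.9, 194.3, 190.4]
eef_rot: [-3.14, -0.0, 1.994]
wrist_force: [-7.1, -2.4, 3.5]
finger_gap: 0.6
finger_force: 3.7
```

Run:
```python
from h import *
s=read_state(); print(s["clock"],s["eef_pos"],s["wrist_force"],s["moment"])
c=camera("wrist"); cv2.imwrite("pics/wrist2.png",c["color"])
```

```text
5.9 [456.90576389 194.26585065 190.35593722] [-7.11766738 -2.41552534  3.53344171] [-0.48552874  1.02853585 -0.02293615]
```

View pics/wrist2.png

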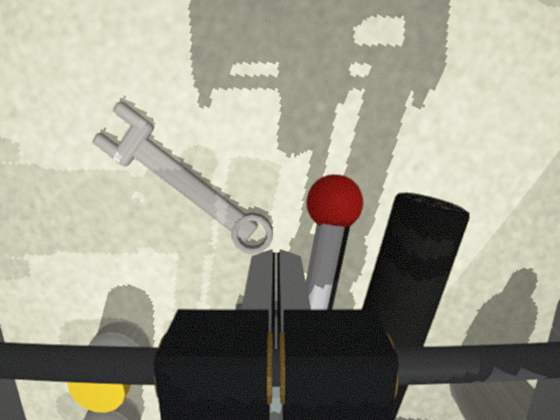

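The fingers are against the blade (contact near (305,280)), which is now almost parallel to the grip with a clear gap. The force is about 7.5 N, so the stop is close.

>>> send_rows --series '[[[1,0.3,0],0,1],[[0,0,0],0,1]]'

```text
clock: 6.15
eef_pos: [457.5, 194.5, 190.3]
eef_rot: [-3.138, -0.0, 1.994]
wrist_force: [-11.4, -4.4, 5.8]
finger_gap: 0.3
finger_force: 6.3
```

>>> send_rows --series '[[[1,0.3,0],0,1],[[0,0,0],0,1]]'

```text
clock: 6.35
eef_pos: [457.9, 194.6, 190.2]
eef_rot: [-3.136, -0.001, 1.994]
wrist_force: [-17.1, -6.5, 10.7]
finger_gap: 0.5
finger_force: 9.6
```

The force climbs steeply at about 457.5, so the lever is at its stop. I'll hold there for 2.2 s.

>>> send_rows --series '[[[0,0,0],0,1],[[0,0,0],0,1],[[0,0,0],0,1],[[0,0,0],0,1],[[0,0,0],0,1],[[0,0,0],0,1],[[0,0,0],0,1],[[0,0,0],0,1],[[0,0,0],0,1],[[0,0,0],0,1],[[0,0,0],0,1]]'

```text
clock: 7.45
eef_pos: [457.9, 194.6, 190.2]
eef_rot: [-3.137, -0.001, 1.994]
wrist_force: [-18.2, -6.6, 10.1]
finger_gap: 0.5
finger_force: 9.4
```

>>> send_rows --series '[[[0,0,0],0,1],[[0,0,0],0,1],[[0,0,0],0,1],[[0,0,0],0,1],[[0,0,0],0,1],[[0,0,0],0,1],[[0,0,0],0,1],[[0,0,0],0,1],[[0,0,0],0,1],[[0,0,0],0,1],[[0,0,0],0,1]]'

```text
clock: 8.55
eef_pos: [457.9, 194.6, 190.2]
eef_rot: [-3.137, -0.001, 1.994]
wrist_force: [-18.7, -5.3, 9.8]
finger_gap: 0.6
finger_force: 9.4
```

>>> send_rows --series '[[[-6,-3,0],0,1],[[-8,-4,0],0,1],[[-8,-4,0],0,1],[[-8,-4,0],0,1],[[-10,-5,0],0,1],[[-10,-5,0],0,1],[[-10,-5,0],0,1],[[-10,-5,0],0,1],[[0,0,0],0,1],[[0,0,0],0,1],[[0,0,0],0,1],[[0,0,0],0,1]]'

```text
clock: 9.75
eef_pos: [389.4, 160.0, 190.6]
eef_rot: [3.142, 0.0, 1.994]
wrist_force: [0.2, 0.1, 0.3]
finger_gap: 0.6
finger_force: 0.0
```

Run:
```python
from h import *
s=read_state(); print(s["clock"],s["eef_pos"],s["wrist_force"])
c=camera("wrist"); cv2.imwrite("pics/wrist3.png",c["color"])
print([(np.round(world(q["point"],c),1),round(q["confidence"],2)) for q in spot_point("left_press",c)[:2]])
```

```text
9.75 [389.37848712 159.96702252 190.63821116] [0.2003683  0.05706866 0.30012355]
[(array([435.4, 189.5, 121.8]), 0.78)]
```

View pics/wrist3.png

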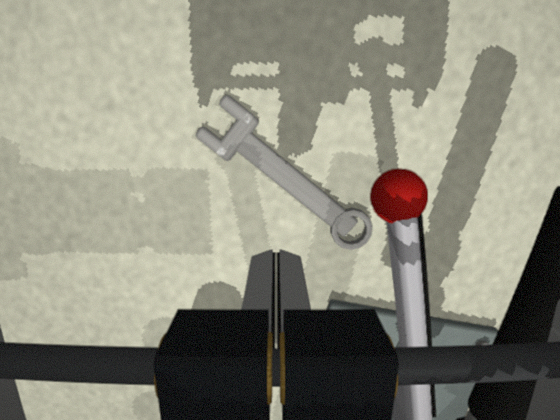

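The left lever has sprung back: the ball is at (400,195), the blade is free of the fingers, and the force is zero. Next is the right lever.

>>> send_rows --series '[[[0,-39,0],-8,1],[[0,-39,0],-8,1],[[0,-39,0],-8.2,1],[[0,-39,0],0,1],[[0,-39,0],0,1],[[0,-39,0],0,1],[[0,-39,0],0,1],[[0,-37,0],0,1],[[20,0,0],0,1],[[20,0,0],0,1],[[20,0,0],0,1],[[0,0,0],0,1]]'

```text
clock: 11.05
eef_pos: [450.5, -150.2, 190.4]
eef_rot: [3.141, 0.0, 1.572]
wrist_force: [-0.2, 0.3, -0.2]
finger_gap: 0.5
finger_force: 0.0
```

Run:
```python
from h import *
c=camera("wrist"); cv2.imwrite("pics/wrist4.png",c["color"])
s=read_state(); print(s["clock"],s["eef_pos"],s["eef_rot"],s["wrist_force"])
print([(np.round(world(q["point"],c),1),round(q["confidence"],2)) for q in spot_point("right_press",c)[:2]])
```

```text
11.1 [ 449.33356587 -150.03263875  190.22026356] [-3.14089581e+00 -2.78796535e-04  1.57224741e+00] [-0.80042968 -0.23160913  0.34784967]
[(array([ 512.5, -150.6,  121.3]), 0.78), (array([532.1, -45.3, 120.9]), 0.17)]
```

View pics/wrist4.png

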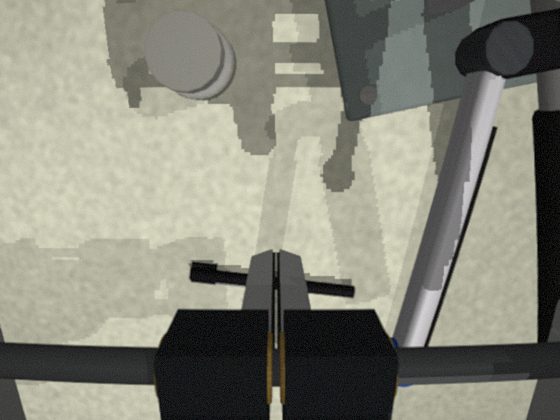

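The wrist view shows the right blade running from the pivot at (500,50) down to (410,350), with clear space in front of it. The point agrees at (513,-150,121). Pressing along +x.

>>> send_rows --series '[[[12,0,0],0,1],[[12,0,0],0,1],[[11,0,0],0,1],[[4,0,0],0,1],[[4,0,0],0,1],[[4,0,0],0,1],[[4,0,0],0,1],[[4,-0.5,0],0,1],[[4,-0.5,0],0,1],[[4,-0.5,0],0,1],[[4,-0.5,0],0,1],[[0,0,0],0,1]]'

```text
clock: 12.35
eef_pos: [516.4, -152.2, 190.6]
eef_rot: [-3.141, -0.0, 1.572]
wrist_force: [-4.1, -3.4, 0.9]
finger_gap: 0.4
finger_force: 2.1
```

>>> send_rows --series '[[[3,-0.5,0],0,1],[[3,-0.5,0],0,1],[[2,0,0],0,1],[[0,0,0],0,1]]'

```text
clock: 12.75
eef_pos: [524.1, -152.7, 190.5]
eef_rot: [-3.141, -0.001, 1.572]
wrist_force: [-6.1, 1.8, 2.6]
finger_gap: 0.3
finger_force: 2.8
```

>>> send_rows --series '[[[2,0,0],0,1],[[2,0,0],0,1],[[1,0,0],0,1],[[0,0,0],0,1]]'

```text
clock: 13.15
eef_pos: [528.9, -152.6, 190.5]
eef_rot: [-3.14, -0.001, 1.572]
wrist_force: [-6.1, 3.0, 2.1]
finger_gap: 0.4
finger_force: 3.1
```

>>> send_rows --series '[[[1,0,0],0,1],[[1,0,0],0,1],[[0,0,0],0,1]]'

```text
clock: 13.45
eef_pos: [530.9, -152.5, 190.5]
eef_rot: [-3.14, -0.001, 1.572]
wrist_force: [-7.2, 3.4, 3.0]
finger_gap: 0.1
finger_force: 3.2
```

>>> send_rows --series '[[[1,0,0],0,1],[[1,0,0],0,1],[[0,0,0],0,1]]'

```text
clock: 13.75
eef_pos: [532.8, -152.5, 190.4]
eef_rot: [-3.14, -0.001, 1.572]
wrist_force: [-6.8, 3.7, 3.1]
finger_gap: 0.4
finger_force: 3.4
```

>>> send_rows --series '[[[1,0,0],0,1],[[0,0,0],0,1]]'

```text
clock: 13.95
eef_pos: [533.8, -152.5, 190.4]
eef_rot: [-3.14, -0.001, 1.572]
wrist_force: [-7.2, 3.4, 1.9]
finger_gap: 0.4
finger_force: 3.4
```

>>> send_rows --series '[[[1,0,0],0,1],[[0,0,0],0,1]]'

```text
clock: 14.15
eef_pos: [534.8, -152.5, 190.4]
eef_rot: [-3.14, -0.001, 1.572]
wrist_force: [-7.7, 3.3, 3.2]
finger_gap: 0.8
finger_force: 3.5
```

>>> send_rows --series '[[[1,0,0],0,1],[[0,0,0],0,1]]'

```text
clock: 14.35
eef_pos: [535.4, -152.5, 190.3]
eef_rot: [-3.139, -0.002, 1.572]
wrist_force: [-11.2, 4.7, 5.0]
finger_gap: 0.3
finger_force: 5.4
```

Stop reached. I'll go one more millimetre for margin and then hold.

>>> send_rows --series '[[[1,0,0],0,1],[[0,0,0],0,1]]'

```text
clock: 14.55
eef_pos: [535.9, -152.5, 190.3]
eef_rot: [-3.137, -0.002, 1.572]
wrist_force: [-17.9, 4.4, 8.0]
finger_gap: 0.4
finger_force: 8.4
```

>>> send_rows --series '[[[0,0,0],0,1],[[0,0,0],0,1],[[0,0,0],0,1],[[0,0,0],0,1],[[0,0,0],0,1],[[0,0,0],0,1],[[0,0,0],0,1],[[0,0,0],0,1],[[0,0,0],0,1],[[0,0,0],0,1],[[0,0,0],0,1]]'

```text
clock: 15.65
eef_pos: [535.9, -152.5, 190.3]
eef_rot: [-3.137, -0.002, 1.572]
wrist_force: [-17.7, 4.0, 7.8]
finger_gap: 0.6
finger_force: 8.3
```

Run:
```python
from h import *
c=camera("top"); cv2.imwrite("pics/top5.png",cv2.resize(c["color"][180:320,190:390],None,fx=4,fy=4))
```

>>> send_rows --series '[[[0,0,0],0,1],[[0,0,0],0,1],[[0,0,0],0,1],[[0,0,0],0,1],[[0,0,0],0,1],[[0,0,0],0,1],[[0,0,0],0,1],[[0,0,0],0,1],[[0,0,0],0,1],[[0,0,0],0,1],[[0,0,0],0,1]]'

```text
clock: 16.8
eef_pos: [535.9, -152.5, 190.3]
eef_rot: [-3.137, -0.002, 1.572]
wrist_force: [-16.5, 4.3, 7.2]
finger_gap: 0.7
finger_force: 8.3
```

>>> send_rows --series '[[[-6,0,0],0,1],[[-8,0,0],0,1],[[-8,0,0],0,1],[[-8,0,0],0,1],[[-10,0,0],0,1],[[-10,0,0],0,1],[[-15,0,0],0,1],[[-15,0,0],0,1],[[-15,0,0],0,1],[[0,0,0],0,1],[[0,0,0],0,1],[[0,0,0],0,1]]'

```text
clock: 18.0
eef_pos: [442.7, -153.3, 190.8]
eef_rot: [3.141, 0.0, 1.572]
wrist_force: [0.4, -0.5, 0.0]
finger_gap: 0.7
finger_force: 0.0
```

Run:
```python
from h import *
c=camera("wrist"); cv2.imwrite("pics/wrist6.png",c["color"])
s=read_state(); print(s["clock"],s["eef_pos"],s["wrist_force"],s["qd"].__class__)
print([(np.round(world(q["point"],c),1),round(q["confidence"],2)) for q in spot_point("right_press",c)[:1]])
```

```text
18.05 [ 442.62157082 -153.20450249  190.69510161] [ 1.283412   -0.01528982  0.54651734] <class 'numpy.ndarray'>
[(array([ 510.5, -149.3,  120.7]), 0.92)]
```

View pics/wrist6.png

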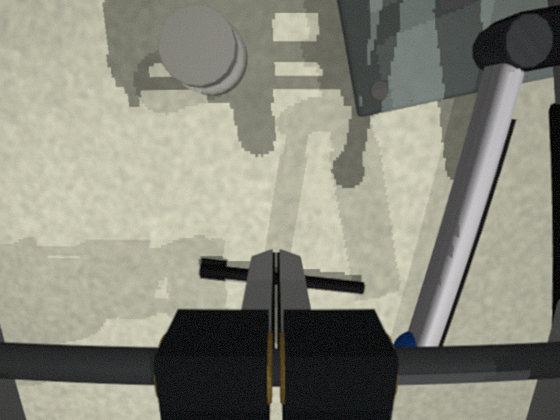

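The right lever is back at its resting angle, with the blade from (510,60) to (420,345). The pen and the pot are undisturbed and the fingers are free of contact, so I'm handing the job in.

```bash
python3 -c "
from cell import *
print(sign_off())"
```

```text
the job is handed in; nothing more can be done
None
```

I pressed the left lever and then the right to its stop, held each for over 2 s at about 20 N, and let each spring back; I saw nothing else on the desk disturbed. The job is handed in, but `sign_off()` gave no verdict.

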